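# Park the bench air pump just past its compression peak and lock it

### The job

Park the little hand-cranked air pump for transport: turn its flywheel clockwise (seen from above) by the crank grip, feeling for the resistance to climb to its peak, and stop just past it, where the resistance has just dropped away. Then let go of the crank and push the lock button fully home so that the wheel is locked there; be gentle with crank and button, and leave the things standing round the pump where they are.

Things in the scene. Friction and masses are not known exactly. Their poses are not given: they have to be found in the camera images.
- pump: the pump, fixed to the desk: dark base plate 172 x 300 mm, 12 mm thick, with a grey crankcase 150 x 156 mm, 62 mm high. Origin under the flywheel's axis on the desk top; z up; its y axis points along the finned aluminium cylinder, away from the lock tower
- wheel: flywheel, 150 mm across, 22 mm thick, level on the crankcase, turning about the vertical. Origin on its axis at its underside, 69 mm above the desk; its x axis points at the grip. Friction is 1 to 2 N at the grip. 55 to 170 degrees clockwise of the start (hidden; the wheel's pose tells nothing) the resistance, climbing over 50 degrees, peaks at 11 to 18 N, then drops to 1 to 3 N within 6 degrees
- grip (a point): centre (half-way up) of the upright black crank grip, 24 mm in diameter and 66 mm tall, on the flywheel 55 mm from its axis; the centre is 130 mm above the desk, the top 163 mm. The grip revolves freely on its pin, so the hand need not turn. Let go past the peak the wheel stays put, before it it rolls back; there is a stop about 65 degrees past the peak. Over 40 N on wheel or grip is too much
- lock_button: round black push button, 27 mm across, 11 mm thick, on the grey tower 115 mm from the flywheel's axis (the pump's -y side). Origin 1 mm under the button. It slides down with about 3 N, has no spring and stays where it is pushed. Over 35 N on it is too much
- lock_top (a point): centre of the button's top face: 129 mm above the desk when up, 117 mm when fully home (12 mm down). The bolt meets a solid disc after 5 mm unless the wheel stands 2 to 12 degrees (best 7) past the place where the resistance has just dropped away; only there it goes fully home
- cup_b: sample cup, 49 mm in diameter, 60 mm tall, loose, beside the pump; leave it. Origin at its underside
- kit_box: upright carton 55 x 55 x 95 mm, loose, beside the pump; leave it. Origin at its underside
- fix_bottle: small bottle 44 mm in diameter, 115 mm tall, loose, beside the pump; leave it. Origin at its underside
- petri_0: petri dish, 60 mm in diameter, 14 mm high, loose; leave it. Origin at its underside

How it is judged:
At the end, for the whole second after the job is handed in: The lock button is fully home (pushed down more than 9.5 mm of 12, which its bolt can reach only with the wheel about 2 to 12 degrees past the place where the resistance has just dropped away) and the wheel is at rest (z of lock_top in the frame of pump below 0.1195 m and angular speed of wheel below 0.05 rad/s); the robot touches nothing.
It fails at once if the flywheel or its grip is forced with more than 40 N (contact force between wheel and the arm above 40 N).
It fails at once if the lock button is pushed with more than 35 N (contact force between lock_button and the arm above 35 N).
It fails at once if a bystander is moved more than 30 mm (distance of any of cup_b, kit_box, fix_bottle, petri_0 from where it was at the start of the episode above 0.03 m).
It also fails if it takes over 72 s, if anything falls off the work surface, if the arm or the gripper's body presses on something with over 40 N, if the wrist force passes 120 N, or if a joint passes its speed limit or range.

### The arm

A 7-joint arm with a two-finger parallel gripper is mounted at the origin on a cart in front of the work surface, level with it; the furniture and walls round the work are solid. World frame = base frame: x ahead of the robot, y to its left, z up, the work surface at z = 0. Lengths are in m, angles in rad, forces in N, time in s.
With the tool pointing down it reaches from about 0.4 to 0.9 m from the base axis. Payload 5.6 kg.
Tool frame: the origin (TCP) lies at the very end of the fingers, on their centre line; the grasp point (between the pads) lies 19 mm behind it; z points along the fingers, y is the direction in which the jaws open and shut (so a half turn about z gives the same grasp; the last joint's range is limited). The gripper opens to 92 mm and grips with 3 to 60 N. Pads are 20 mm wide; open, the fingers measure 128 mm over their backs; the gripper's body (75 mm by 189 mm) begins 69 mm behind the grasp point.
Start: joints at [-1.349, 0.468, -0.012, 1.603, 0.006, 1.071, -0.056], TCP at [0.17, 0.627, 0.215] pointing down, gripper open.
Joint ranges: [-2.53, 2.53], [-0.31, 2.02], [-1.57, 1.55], [0.28, 2.44], [-1.29, 4.43], [0.15, 1.84], [-2.92, 2.92]. Speed limits (rad/s): [2.57, 2.57, 3.14, 3.14, 3.14, 3.14, 3.14].

### API

Orientations are given as a unit quaternion [x, y, z, w].
In Python, from rig import r gives the robot as it stands.
- The arm moves only by the shell command python3 -m crank 'ROWS' [OPENING] [FORCE]. ROWS is JSON, a list of rows, each an object of numbers: "dx", "dy", "dz": the shift along the tool's x, y, z scaled (see below); "roll": the turn about the tool's z scaled (see below). A call has 1 to 5 rows; each row is the pose to reach, as a shift and turn from the pose commanded when the call began, along the tool's axes at that moment, turning the shorter way round; what a row does not reach only later rows make up. The controller multiplies each number of a shift by 15 cm and each number of a turn by pi rad. A row lasts 1/10 s, in which the tool goes at most 50 mm and 8.59 degrees, less where a joint would pass 70% of its speed; a pose out of reach is approached as far as the arm can. A call with a number of a shift or a turn outside -1 to 1 is refused whole. A call with a gripper value outside its range is refused whole. OPENING is the gripper's target within -1 to 1 (shut at 1, half-way at 0, fully open at -1), set as the call begins (- or left out, the last holds). The fingers move at their own pace and stop on an object; FORCE is the grip in N (left out, the last holds). Time passes only in rows, so rows that repeat a pose let the fingers close. It gives the time, the measured TCP pose, the force and the opening at its end, in the units of the state.
- r.get_obs(): the state, without advancing time (a new reading comes with each control period).
- r.get_image(name): name is "scene" or "top"; returns (picture, depth): 420x560x3 uint8, red, green, blue; 420x560 float32, m along the optical axis (not along the pixel's ray), 0 where there is no reading.
- r.camera_params(name): a dict with "mtx" (3x3 intrinsics, pixels), "pose" (4x4, takes a point from camera to world coordinates). Camera axes: x right, y down, z forward; pixel columns grow to the right and rows downward; lengths in m; the calibration is good to about 2 mm. A picture is of the moment at which its call begins. camera_params takes no time and is no camera call.
- r.hand_in(): hands the job in, once; it reports no verdict.
The state is a dict: "time_s": time; "joints": joint angles; "joint_vel": joint speeds; "tau": joint torques, N m; "tcp_pos": TCP position; "eef_rot": TCP orientation; "wrist_force": force on the tool from outside, world axes, zero at the start; "wrist_torque": the same for the moment, N m; "grip_width": finger opening in m.
Only numpy, scipy, OpenCV 4.12 (cv2) and the standard library are available. Lean on these libraries where they do the work, as an engineer would, in place of code of your own. Each camera call takes 0.05 s, during which the arm holds its last target.

## Working session

There is one attempt and no reset: what is moved stays moved. The work goes in short steps, Python scripts to look and compute and a shell command to move; the robot and the scene stay as the last step left them, time stands still between calls to the robot, and variables do not carry over. Pictures are saved under pics/ and viewed, and the job is handed in when it is done.

```bash
mkdir -p pics; ls; python3 - <<'E'
from rig import r
import cv2,json
o=r.get_obs()
for k in o: print(k,o[k])
import numpy as np
for n in("scene","top"):
    im,d=r.get_image(n); cv2.imwrite(f"pics/{n}0.png",im[:,:,::-1]); np.savez(f"pics/{n}0.npz",im=im,d=d)
    p=r.camera_params(n);print(n,p)
E
```

```text
pics
time_s 0.0
joints [-1.34897226  0.46840554 -0.01162743  1.60366007  0.00601646  1.07138706
 -0.05629177]
joint_vel [ 0.00136123 -0.00046422 -0.00056591  0.00100991  0.00034803 -0.00110349
 -0.00165117]
tau [ 8.80792527e-05 -5.20577037e+01 -1.21635437e-02 -2.43741918e+01
 -5.65112242e-02  1.74513215e-02  1.82831109e-04]
tcp_pos [0.17003091 0.62673913 0.21360688]
eef_rot [ 1.32038111e-01  9.91244220e-01 -9.11008132e-04 -5.59045183e-05]
wrist_force [ 0.00375009  0.04967916 -0.16348262]
wrist_torque [ 0.0435322  -0.0362236  -0.02119749]
grip_width 0.09179507501288005
scene {'mtx': array([[399.49897968,   0.        , 282.23770138],
       [  0.        , 399.49897968, 209.46213666],
       [  0.        ,   0.        ,   1.        ]]), 'pose': array([[ 0.81719724, -0.40910378,  0.40598371,  0.14264187],
       [-0.57614354, -0.5606186 ,  0.59478181, -0.60982667],
       [-0.01572546, -0.71995895, -0.69383847,  0.76396628],
       [ 0.        ,  0.        ,  0.        ,  1.        ]])}
top {'mtx': array([[473.84815435,   0.        , 281.5705749 ],
       [  0.        , 473.84815435, 207.87883897],
       [  0.        ,   0.        ,   1.        ]]), 'pose': array([[ 1.44575498e-02, -9.85966441e-01,  1.66316436e-01,
         3.37402437e-01],
       [-9.99889015e-01, -1.48544096e-02, -1.14242536e-03,
        -6.65479139e-02],
       [ 3.59692552e-03, -1.66281461e-01, -9.86071771e-01,
         1.24474115e+00],
       [ 0.00000000e+00,  0.00000000e+00,  0.00000000e+00,
         1.00000000e+00]])}
```

View pics/scene0.png

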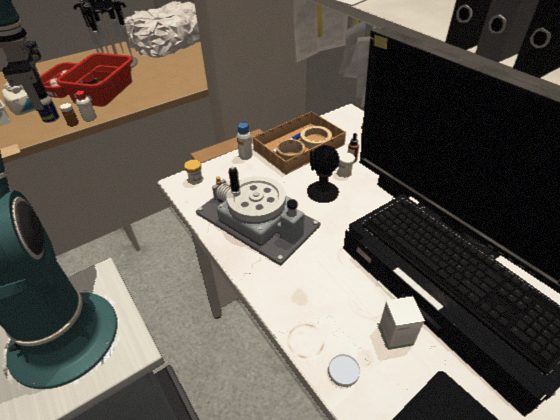

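View pics/top0.png

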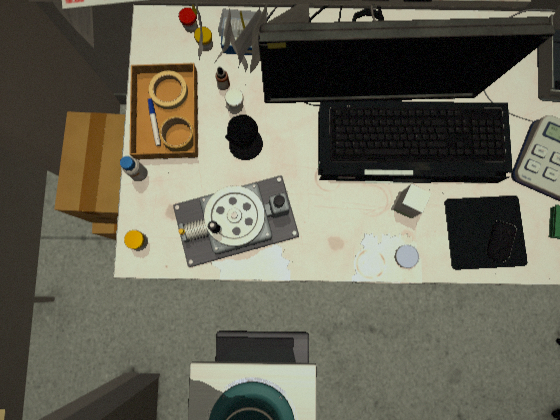

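The scene picture shows the pump, with the grip near (234,180) and the button near (292,205). In the top picture the wheel is near (234,215), the grip top near (213,228) and the button near (279,203). The bottle and cup are left of the pump, at (128,165) and (135,240). The carton (412,200) and the petri dish (407,256) are well to the right. I'll measure these next.

```bash
cat > h.py <<'E'
import numpy as np,cv2
from rig import r
def ray(n,uv,z):
    p=r.camera_params(n);K=p["mtx"];T=p["pose"]
    d=T[:3,:3]@np.linalg.inv(K)@np.array([uv[0],uv[1],1.]);o=T[:3,3]
    return o+d*(z-o[2])/d[2]
def proj(n,X):
    p=r.camera_params(n);K=p["mtx"];T=p["pose"]
    c=T[:3,:3].T@(np.asarray(X)-T[:3,3]);c=K@c;return c[:2]/c[2]
E
python3 - <<'E'
from h import *
for n,(x0,y0,x1,y1) in {"top":(165,165,305,275),"scene":(190,150,330,265)}.items():
    im=cv2.imread(f"pics/{n}0.png"); c=cv2.resize(im[y0:y1,x0:x1],None,fx=5,fy=5,interpolation=cv2.INTER_NEAREST)
    for k in range(0,x1-x0,10): cv2.putText(c,str(x0+k),(k*5,8),0,.3,(0,0,255));cv2.line(c,(k*5,0),(k*5,600),(0,0,255) ,1) if k%20==0 else 0
    for k in range(0,y1-y0,10): cv2.putText(c,str(y0+k),(0,k*5+4),0,.3,(0,0,255)); cv2.line(c,(0,k*5),(700,k*5),(0,0,255),1) if k%20==0 else 0
    cv2.imwrite(f"pics/{n}crop.png",c)
for nm,uv,z in [("wheel",(234,215),.091),("grip",(213,228),.163),("btn",(279,203),.129)]:
    print(nm,ray("top",uv,z))
E
```

```text
wheel [0.512456   0.04896858 0.091     ]
grip [0.47060634 0.08904287 0.163     ]
btn [ 0.53733074 -0.0615213   0.129     ]
```

View pics/topcrop.png

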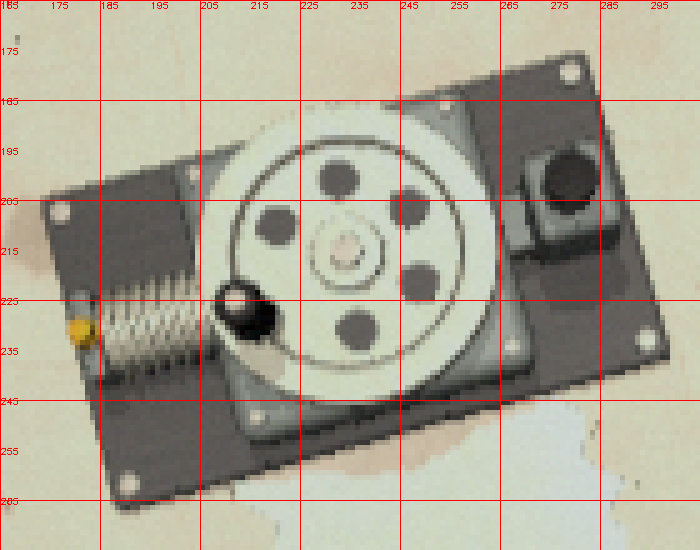

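View pics/scenecrop.png

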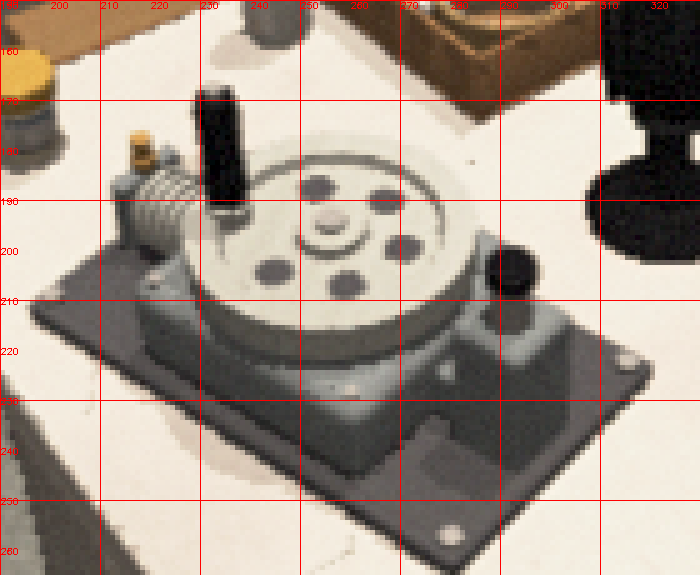

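```bash
python3 - <<'E'
from h import *
im=cv2.imread("pics/top0.png"); 
w=ray("top",(234.7,215.3),.091);g=ray("top",(213.2,226.2),.163);b=ray("top",(279.2,200.3),.129)
print(w,g,b,np.linalg.norm((g-w)[:2]),np.linalg.norm((b-w)[:2]))
print("angs",np.degrees(np.arctan2(*(g-w)[1::-1])),np.degrees(np.arctan2(*(b-w)[1::-1])))
ws=ray("scene",(255.8,196),.091);gs=ray("scene",(233,168.5),.163);bs=ray("scene",(292.5,204),.129)
print(ws,gs,bs)
# base plate corners at z=.012
cs=[ray("top",(165+x/5,165+y/5),.012) for x,y in [(42,198),(583,53),(668,358),(120,510)]]
print(np.array(cs)); c=np.array(cs)
print(np.linalg.norm(c-np.roll(c,1,0),axis=1))
for a,bb in [(0,1),(3,2)]: print(np.degrees(np.arctan2(*(c[a]-c[bb])[1::-1])))
for n,uv,z in [("bottle",(126,160),.115),("cup",(134,239),.06),("box",(417,194),.095)]: print(n,ray("top",uv,z))
E
```

```text
[0.51173504 0.04722284 0.091     ] [0.47477793 0.08874381 0.163     ] [ 0.54390451 -0.06189923  0.129     ] 0.05558614183340214 0.11376510855902085
angs 131.6717321263926 -73.57434104512156
[0.51075444 0.04629259 0.091     ] [0.48024018 0.09341976 0.163     ] [ 0.54396767 -0.06462412  0.129     ]
[[ 0.54979767  0.21760208  0.012     ]
 [ 0.6326828  -0.06679152  0.012     ]
 [ 0.46992429 -0.1135512   0.012     ]
 [ 0.38692493  0.16878961  0.012     ]]
[0.17002996 0.2962257  0.16934226 0.29428765]
106.24850650500349
106.38168549830542
bottle [0.64146934 0.31602951 0.115     ]
cup [0.45260858 0.30055863 0.06      ]
box [ 0.57121268 -0.40259212  0.095     ]
```

```bash
python3 - <<'E'
from h import *
d=np.load("pics/top0.npz")["d"];p=r.camera_params("top");K=p["mtx"];T=p["pose"]
v,u=np.mgrid[0:420,0:560]
P=np.stack([(u-K[0,2])/K[0,0]*d,(v-K[1,2])/K[1,1]*d,d],-1)@T[:3,:3].T+T[:3,3]
for nm,(x0,y0,x1,y1) in dict(fan=(222,110,266,162),tray=(128,62,198,160),bottle=(115,150,146,182),brass=(178,222,192,240),cyl=(186,218,205,240),tower=(270,195,290,212),monitor=(258,10,540,100)).items():
    q=P[y0:y1,x0:x1].reshape(-1,3); q=q[(q[:,2]>.02)]
    i=q[:,2].argmax(); print(nm,q[i].round(3),q.min(0).round(3),q.max(0).round(3))
o=r.get_obs()
a=np.radians(131.67-90); W=np.array([.5115,.047])
g=np.array([.4755,.0882]); t=o["tcp_pos"]
from scipy.spatial.transform import Rotation as R
M=R.from_quat(o["eef_rot"]).as_matrix()
print("delta tool", M.T@(np.r_[g,0.2136]-t), (M.T@(np.r_[g,0.2136]-t))/.15)
print("yaw y",np.degrees(np.arctan2(M[1,1],M[0,1])))
E
```

```text
fan [ 0.337 -0.067  1.245] [ 0.337 -0.067  0.02 ] [0.758 0.075 1.245]
tray [ 0.337 -0.067  1.245] [ 0.337 -0.067  0.02 ] [0.936 0.344 1.245]
bottle [ 0.337 -0.067  1.245] [ 0.337 -0.067  0.02 ] [0.693 0.336 1.245]
brass [ 0.337 -0.067  1.245] [ 0.337 -0.067  0.032] [0.5   0.193 1.245]
cyl [ 0.337 -0.067  1.245] [ 0.337 -0.067  0.032] [0.51  0.174 1.245]
tower [ 0.337 -0.067  1.245] [ 0.337 -0.086  0.042] [ 0.565 -0.038  1.245]
monitor [ 0.337 -0.067  1.245] [ 0.337 -0.77   0.02 ] [ 1.113 -0.004  1.245]
delta tool [-0.43581086 -0.43990607  0.00088242] [-2.90540574 -2.93270715  0.00588281]
yaw y 74.82448216528768
```

```bash
python3 - <<'E'
from h import *
d=np.load("pics/top0.npz")["d"];p=r.camera_params("top");K=p["mtx"];T=p["pose"]
v,u=np.mgrid[0:420,0:560]
P=np.stack([(u-K[0,2])/K[0,0]*d,(v-K[1,2])/K[1,1]*d,d],-1)@T[:3,:3].T+T[:3,3]
P[d<.1]=np.nan
for nm,(x0,y0,x1,y1) in dict(fan=(222,110,266,162),tray=(128,62,198,160),bottle=(115,150,146,182),brass=(178,222,192,240),cyl=(186,218,205,240),tower=(270,195,290,212)).items():
    q=P[y0:y1,x0:x1].reshape(-1,3); q=q[(q[:,2]>.02)]
    print(nm,np.percentile(q,98,axis=0).round(3),q.min(0).round(3))
    h=q[q[:,2]>.19]; 
    if len(h): print(" high", h.min(0),h.max(0))
E
```

```text
fan [0.751 0.068 0.156] [ 0.677 -0.005  0.02 ]
tray [0.93  0.34  0.055] [0.643 0.162 0.02 ]
bottle [0.684 0.331 0.118] [0.614 0.29  0.02 ]
brass [0.497 0.189 0.081] [0.454 0.158 0.032]
cyl [0.506 0.172 0.064] [0.455 0.121 0.032]
tower [ 0.563 -0.039  0.133] [ 0.523 -0.086  0.042]
```

```bash
python3 -m crank '[{"dx":-0.15,"dy":-0.15},{"dx":-0.35,"dy":-0.35},{"dx":-0.58,"dy":-0.58},{"dx":-0.8,"dy":-0.8},{"dx":-1,"dy":-1}]' 0 20; python3 -m crank '[{"dx":-0.2,"dy":-0.2},{"dx":-0.4,"dy":-0.4},{"dx":-0.6,"dy":-0.6},{"dx":-0.8,"dy":-0.8},{"dx":-1,"dy":-1}]'; python3 -m crank '[{"dx":-0.2,"dy":-0.2,"roll":0.04},{"dx":-0.4,"dy":-0.4,"roll":0.08},{"dx":-0.6,"dy":-0.6,"roll":0.12},{"dx":-0.8,"dy":-0.8,"roll":0.15},{"dx":-0.9,"dy":-0.93,"roll":0.184}]'
```

```text
invalid input
invalid input
invalid input
```

```bash
cat >> h.py <<'E'
from scipy.spatial.transform import Rotation as R
W=np.array([.5115,.047])
def st():
    o=r.get_obs();M=R.from_quat(o["eef_rot"]).as_matrix();f=o["wrist_force"]
    rel=o["tcp_pos"][:2]-W
    print("t %.1f"%o["time_s"],"tcp",o["tcp_pos"].round(4),"yawy %.1f"%np.degrees(np.arctan2(M[1,1],M[0,1])),"ang %.1f rad %.4f"%(np.degrees(np.arctan2(rel[1],rel[0])),np.hypot(*rel)),"Ftool",(M.T@f).round(2),"w %.4f"%o["grip_width"],"q7 %.2f"%o["joints"][6])
    return o,M
if __name__=="__main__": st()
E
python3 h.py; python3 - <<'E'
from h import *
o,M=st()
print((M.T@(np.r_[.4755,.0882,.12]-o["tcp_pos"]))/.15)
for n in("scene","top"):
    im,d=r.get_image(n); cv2.imwrite(f"pics/{n}1.png",im[:,:,::-1])
    x0,y0,x1,y1={"top":(165,165,305,275),"scene":(190,130,330,235)}[n]
    cv2.imwrite(f"pics/{n}1c.png",cv2.resize(im[y0:y1,x0:x1,::-1],None,fx=5,fy=5,interpolation=cv2.INTER_CUBIC))
E
```

```text
t 0.1 tcp [0.17   0.6269 0.2138] yawy 74.8 ang 120.5 rad 0.6729 Ftool [ 0.3   0.34 -0.15] w 0.0917 q7 -0.06
t 0.1 tcp [0.17   0.6269 0.2138] yawy 74.8 ang 120.5 rad 0.6729 Ftool [ 0.3   0.34 -0.15] w 0.0917 q7 -0.06
[-2.90533589 -2.93176973  0.6298821 ]
```

View pics/scene1c.png

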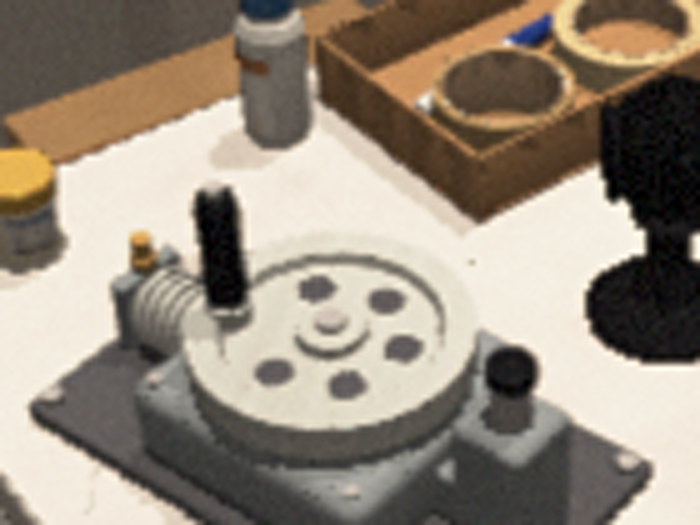

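View pics/top1.png

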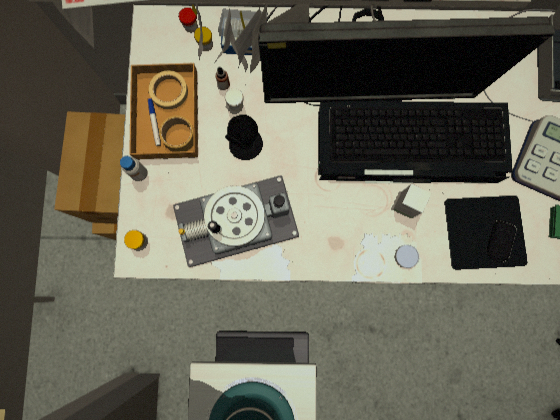

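The pictures show that nothing has moved: the rows were refused, possibly because each one needs all four numbers.

```bash
python3 -m crank '[{"dx":-0.15,"dy":-0.15,"dz":0,"roll":0},{"dx":-0.35,"dy":-0.35,"dz":0,"roll":0},{"dx":-0.58,"dy":-0.58,"dz":0,"roll":0},{"dx":-0.8,"dy":-0.8,"dz":0,"roll":0},{"dx":-1,"dy":-1,"dz":0,"roll":0}]' 0 20; python3 h.py
```

```text
time_s: 0.7
tcp_pos: [0.2766, 0.4411, 0.2145]
eef_rot: [0.132, 0.991, -0.0, 0.0]
wrist_force: [0.5, 1.1, -0.2]
grip_width: 0.0541
t 0.7 tcp [0.2766 0.4411 0.2145] yawy 74.8 ang 120.8 rad 0.4588 Ftool [-0.18  1.19  0.15] w 0.0541 q7 0.24
```

```bash
python3 -m crank '[{"dx":-0.2,"dy":-0.2,"dz":0,"roll":0},{"dx":-0.4,"dy":-0.4,"dz":0,"roll":0},{"dx":-0.6,"dy":-0.6,"dz":0,"roll":0},{"dx":-0.8,"dy":-0.8,"dz":0,"roll":0},{"dx":-1,"dy":-1,"dz":0,"roll":0}]'; python3 -m crank '[{"dx":-0.2,"dy":-0.2,"dz":0,"roll":0.04},{"dx":-0.4,"dy":-0.4,"dz":0,"roll":0.08},{"dx":-0.6,"dy":-0.6,"dz":0,"roll":0.12},{"dx":-0.8,"dy":-0.8,"dz":0,"roll":0.15},{"dx":-0.9,"dy":-0.93,"dz":0,"roll":0.184}]'; python3 -m crank '[{"dx":0,"dy":0,"dz":0,"roll":0},{"dx":0,"dy":0,"dz":0,"roll":0}]'
python3 - <<'E'
from h import *
o,M=st()
print((M.T@(np.r_[.4755,.0882,.12]-o["tcp_pos"]))/.15)
for n in("scene","top"):
    im,d=r.get_image(n); cv2.imwrite(f"pics/{n}2.png",im[:,:,::-1])
    x0,y0,x1,y1={"top":(165,165,305,275),"scene":(190,130,330,235)}[n]
    cv2.imwrite(f"pics/{n}2c.png",cv2.resize(im[y0:y1,x0:x1,::-1],None,fx=5,fy=5,interpolation=cv2.INTER_CUBIC))
E
```

```text
time_s: 1.2
tcp_pos: [0.3817, 0.2577, 0.2148]
eef_rot: [0.132, 0.991, 0.0, 0.0]
wrist_force: [-0.2, 0.5, 0.0]
grip_width: 0.0457
time_s: 1.7
tcp_pos: [0.4763, 0.0861, 0.2149]
eef_rot: [0.413, 0.911, -0.0, 0.001]
wrist_force: [0.7, 0.7, -0.6]
grip_width: 0.0457
time_s: 1.9
tcp_pos: [0.4747, 0.0895, 0.2145]
eef_rot: [0.409, 0.913, 0.0, -0.0]
wrist_force: [0.5, -0.2, 0.3]
grip_width: 0.046
t 1.9 tcp [0.4747 0.0895 0.2145] yawy 41.7 ang 130.9 rad 0.0562 Ftool [-0.47  0.28 -0.32] w 0.0460 q7 0.56
[-0.01046536 -0.00137565  0.62969068]
```

View pics/scene2c.png

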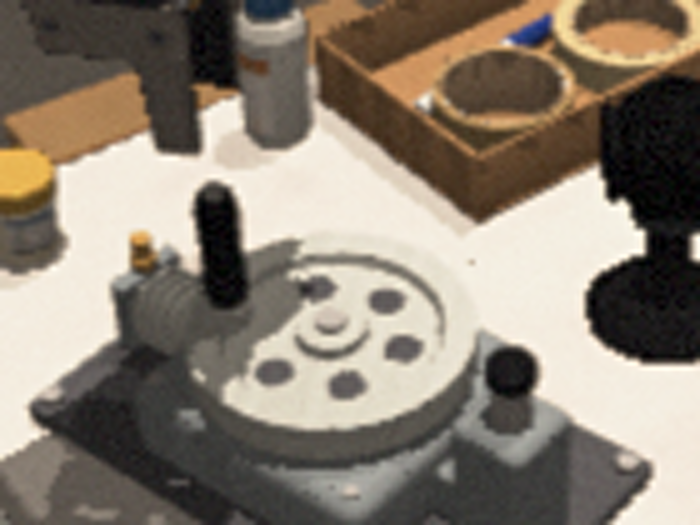

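View pics/top2c.png

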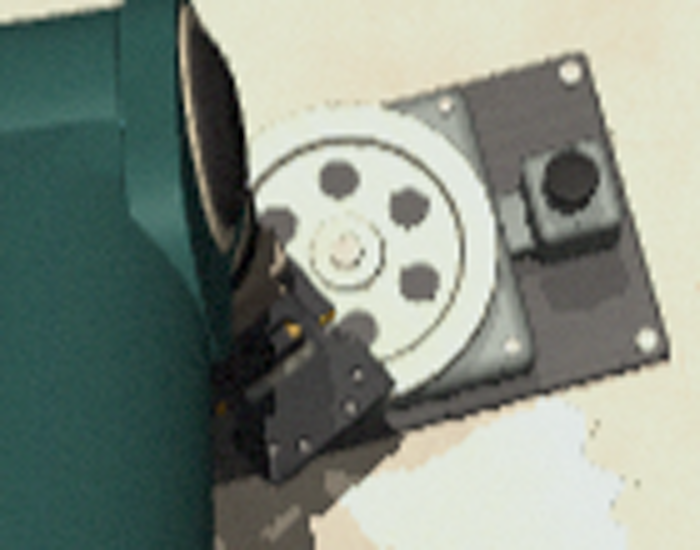

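The scene crop shows the grip upright at about (220,245) in crop pixels, with one finger behind and above it. In the top crop the gripper sits over the grip, and the wheel hasn't moved. Next I descend with a 46 mm gap.

```bash
python3 -m crank '[{"dx":0,"dy":0,"dz":0.1,"roll":0},{"dx":0,"dy":0,"dz":0.2,"roll":0},{"dx":0,"dy":0,"dz":0.3,"roll":0},{"dx":0,"dy":0,"dz":0.35,"roll":0},{"dx":0,"dy":0,"dz":0.38,"roll":0}]'; python3 h.py
```

```text
time_s: 2.5
tcp_pos: [0.4744, 0.0902, 0.157]
eef_rot: [0.408, 0.913, -0.0, -0.0]
wrist_force: [-0.4, -0.7, 0.1]
grip_width: 0.0457
t 2.5 tcp [0.4744 0.0902 0.157 ] yawy 41.8 ang 130.6 rad 0.0570 Ftool [-0.32 -0.77 -0.14] w 0.0457 q7 0.60
```

```bash
python3 -m crank '[{"dx":0,"dy":0,"dz":0.06,"roll":0},{"dx":0,"dy":0,"dz":0.12,"roll":0},{"dx":0,"dy":0,"dz":0.18,"roll":0},{"dx":0,"dy":0,"dz":0.24,"roll":0},{"dx":0,"dy":0,"dz":0.25,"roll":0}]'; python3 h.py;  python3 -m crank '[{"dx":0,"dy":0,"dz":0,"roll":0},{"dx":0,"dy":0,"dz":0,"roll":0},{"dx":0,"dy":0,"dz":0,"roll":0},{"dx":0,"dy":0,"dz":0,"roll":0},{"dx":0,"dy":0,"dz":0,"roll":0}]' 0.6 3; python3 h.py
```

```text
time_s: 3.0
tcp_pos: [0.4742, 0.089, 0.1189]
eef_rot: [0.409, 0.912, -0.001, -0.001]
wrist_force: [0.3, -0.9, -0.2]
grip_width: 0.0459
t 3.0 tcp [0.4742 0.089  0.1189] yawy 41.7 ang 131.6 rad 0.0562 Ftool [-0.9  -0.39  0.16] w 0.0459 q7 0.64
time_s: 3.5
tcp_pos: [0.4753, 0.0895, 0.1204]
eef_rot: [0.409, 0.913, 0.0, 0.0]
wrist_force: [0.5, 1.2, 0.2]
grip_width: 0.0236
t 3.5 tcp [0.4753 0.0895 0.1204] yawy 41.7 ang 130.4 rad 0.0559 Ftool [ 0.55  1.21 -0.2 ] w 0.0236 q7 0.64
```

```bash
python3 -m crank '[{"dx":0,"dy":0,"dz":0,"roll":0},{"dx":0,"dy":0,"dz":0,"roll":0}]' 0.41 40; python3 h.py;  python3 -m crank '[{"dx":-0.0005,"dy":0.0192,"dz":0,"roll":0.0167},{"dx":-0.002,"dy":0.0383,"dz":0,"roll":0.0333},{"dx":-0.0045,"dy":0.0574,"dz":0,"roll":0.05},{"dx":-0.008,"dy":0.0762,"dz":0,"roll":0.0667},{"dx":-0.0125,"dy":0.0949,"dz":0,"roll":0.0833}]'; python3 h.py
```

```text
time_s: 3.7
tcp_pos: [0.4748, 0.0892, 0.1201]
eef_rot: [0.409, 0.912, -0.0, -0.0]
wrist_force: [0.9, -0.1, 0.2]
grip_width: 0.027
t 3.7 tcp [0.4748 0.0892 0.1201] yawy 41.7 ang 131.1 rad 0.0559 Ftool [-0.68  0.56 -0.18] w 0.0270 q7 0.64
time_s: 4.2
tcp_pos: [0.4862, 0.0971, 0.12]
eef_rot: [0.526, 0.851, -0.001, -0.001]
wrist_force: [-2.4, -0.0, 1.1]
grip_width: 0.0269
t 4.2 tcp [0.4862 0.0971 0.12  ] yawy 26.6 ang 116.8 rad 0.0561 Ftool [ 1.06 -2.17 -1.06] w 0.0269 q7 0.40
```

```bash
python3 -m crank '[{"dx":-0.0005,"dy":0.0192,"dz":0,"roll":0.0167},{"dx":-0.002,"dy":0.0383,"dz":0,"roll":0.0333},{"dx":-0.0045,"dy":0.0574,"dz":0,"roll":0.05},{"dx":-0.008,"dy":0.0762,"dz":0,"roll":0.0667},{"dx":-0.0125,"dy":0.0949,"dz":0,"roll":0.0833}]'; python3 h.py;  python3 -m crank '[{"dx":-0.0005,"dy":0.0192,"dz":0,"roll":0.0167},{"dx":-0.002,"dy":0.0383,"dz":0,"roll":0.0333},{"dx":-0.0045,"dy":0.0574,"dz":0,"roll":0.05},{"dx":-0.008,"dy":0.0762,"dz":0,"roll":0.0667},{"dx":-0.0125,"dy":0.0949,"dz":0,"roll":0.0833}]'; python3 h.py
```

```text
time_s: 4.7
tcp_pos: [0.4996, 0.1019, 0.1199]
eef_rot: [0.632, 0.775, -0.001, -0.001]
wrist_force: [-1.5, 0.3, 1.7]
grip_width: 0.027
t 4.7 tcp [0.4996 0.1019 0.1199] yawy 11.6 ang 102.2 rad 0.0562 Ftool [ 0.58 -1.45 -1.66] w 0.0270 q7 0.17
time_s: 5.2
tcp_pos: [0.514, 0.1032, 0.12]
eef_rot: [0.728, 0.686, -0.001, -0.001]
wrist_force: [-1.7, 0.5, 1.1]
grip_width: 0.027
t 5.2 tcp [0.514  0.1032 0.12  ] yawy -3.4 ang 87.5 rad 0.0562 Ftool [ 0.38 -1.68 -1.14] w 0.0270 q7 -0.05
```

```bash
python3 -m crank '[{"dx":-0.0005,"dy":0.0192,"dz":0,"roll":0.0167},{"dx":-0.002,"dy":0.0383,"dz":0,"roll":0.0333},{"dx":-0.0045,"dy":0.0574,"dz":0,"roll":0.05},{"dx":-0.008,"dy":0.0762,"dz":0,"roll":0.0667},{"dx":-0.0125,"dy":0.0949,"dz":0,"roll":0.0833}]'; python3 h.py;  python3 -m crank '[{"dx":-0.0005,"dy":0.0192,"dz":0,"roll":0.0167},{"dx":-0.002,"dy":0.0383,"dz":0,"roll":0.0333},{"dx":-0.0045,"dy":0.0574,"dz":0,"roll":0.05},{"dx":-0.008,"dy":0.0762,"dz":0,"roll":0.0667},{"dx":-0.0125,"dy":0.0949,"dz":0,"roll":0.0833}]'; python3 h.py
```

```text
time_s: 5.7
tcp_pos: [0.5257, 0.1014, 0.1196]
eef_rot: [0.811, 0.585, -0.003, -0.003]
wrist_force: [-10.2, 2.6, 6.8]
grip_width: 0.0269
t 5.7 tcp [0.5257 0.1014 0.1196] yawy -18.3 ang 75.4 rad 0.0562 Ftool [ -0.74 -10.54  -6.71] w 0.0269 q7 -0.26
time_s: 6.2
tcp_pos: [0.5371, 0.0975, 0.1195]
eef_rot: [0.88, 0.475, -0.003, -0.004]
wrist_force: [-11.2, 7.6, 9.2]
grip_width: 0.0272
t 6.2 tcp [0.5371 0.0975 0.1195] yawy -33.3 ang 63.1 rad 0.0567 Ftool [  0.15 -13.64  -9.08] w 0.0272 q7 -0.46
```

```bash
python3 -m crank '[{"dx":0,"dy":0.0064,"dz":0,"roll":0.0056},{"dx":-0.0002,"dy":0.0128,"dz":0,"roll":0.0111},{"dx":-0.0005,"dy":0.0192,"dz":0,"roll":0.0167},{"dx":-0.0009,"dy":0.0256,"dz":0,"roll":0.0222},{"dx":-0.0014,"dy":0.032,"dz":0,"roll":0.0278}]'; python3 h.py
```

```text
time_s: 6.7
tcp_pos: [0.5413, 0.0955, 0.1196]
eef_rot: [0.899, 0.437, -0.003, -0.005]
wrist_force: [-11.1, 9.0, 8.9]
grip_width: 0.0274
t 6.7 tcp [0.5413 0.0955 0.1196] yawy -38.1 ang 58.5 rad 0.0569 Ftool [  0.22 -14.36  -8.76] w 0.0274 q7 -0.52
```

```bash
python3 -m crank '[{"dx":0,"dy":0.0064,"dz":0,"roll":0.0056},{"dx":-0.0002,"dy":0.0128,"dz":0,"roll":0.0111},{"dx":-0.0005,"dy":0.0192,"dz":0,"roll":0.0167},{"dx":-0.0009,"dy":0.0256,"dz":0,"roll":0.0222},{"dx":-0.0014,"dy":0.032,"dz":0,"roll":0.0278}]'; python3 h.py
```

```text
time_s: 7.2
tcp_pos: [0.5442, 0.0938, 0.1195]
eef_rot: [0.917, 0.398, -0.004, -0.006]
wrist_force: [-12.9, 12.2, 9.8]
grip_width: 0.0273
t 7.2 tcp [0.5442 0.0938 0.1195] yawy -43.1 ang 55.1 rad 0.0571 Ftool [  0.09 -17.94  -9.6 ] w 0.0273 q7 -0.59
```

```bash
python3 -m crank '[{"dx":0,"dy":0.0064,"dz":0,"roll":0.0056},{"dx":-0.0002,"dy":0.0128,"dz":0,"roll":0.0111},{"dx":-0.0005,"dy":0.0192,"dz":0,"roll":0.0167}]'; python3 h.py
```

```text
time_s: 7.5
tcp_pos: [0.5455, 0.0934, 0.1195]
eef_rot: [0.927, 0.374, -0.004, -0.007]
wrist_force: [-15.2, 14.9, 12.1]
grip_width: 0.027
t 7.5 tcp [0.5455 0.0934 0.1195] yawy -46.0 ang 53.8 rad 0.0576 Ftool [ -0.64 -21.52 -11.76] w 0.0270 q7 -0.63
```

```bash
python3 -m crank '[{"dx":0,"dy":0.0064,"dz":0,"roll":0.0056},{"dx":-0.0002,"dy":0.0128,"dz":0,"roll":0.0111}]'; python3 h.py
```

```text
time_s: 7.7
tcp_pos: [0.547, 0.0925, 0.1195]
eef_rot: [0.934, 0.358, -0.004, -0.007]
wrist_force: [-12.8, 13.8, 10.9]
grip_width: 0.0269
t 7.7 tcp [0.547  0.0925 0.1195] yawy -48.0 ang 52.1 rad 0.0577 Ftool [ -0.34 -18.98 -10.56] w 0.0269 q7 -0.65
```

```bash
python3 -m crank '[{"dx":0,"dy":0.0064,"dz":0,"roll":0.0056},{"dx":-0.0002,"dy":0.0128,"dz":0,"roll":0.0111}]'; python3 h.py
```

```text
time_s: 7.9
tcp_pos: [0.5487, 0.0911, 0.1195]
eef_rot: [0.94, 0.342, -0.004, -0.007]
wrist_force: [-13.2, 15.1, 10.7]
grip_width: 0.0273
t 7.9 tcp [0.5487 0.0911 0.1195] yawy -50.0 ang 49.9 rad 0.0577 Ftool [ -0.41 -20.21 -10.38] w 0.0273 q7 -0.68
```

```bash
python3 -m crank '[{"dx":0,"dy":0.0064,"dz":0,"roll":0.0056},{"dx":-0.0002,"dy":0.0128,"dz":0,"roll":0.0111}]'; python3 h.py
```

```text
time_s: 8.1
tcp_pos: [0.5503, 0.0896, 0.1196]
eef_rot: [0.946, 0.326, -0.003, -0.006]
wrist_force: [-11.8, 15.5, 9.8]
grip_width: 0.0271
t 8.1 tcp [0.5503 0.0896 0.1196] yawy -52.0 ang 47.7 rad 0.0576 Ftool [  0.23 -19.57  -9.52] w 0.0271 q7 -0.71
```

```bash
python3 -m crank '[{"dx":0,"dy":0.0064,"dz":0,"roll":0.0056},{"dx":-0.0002,"dy":0.0128,"dz":0,"roll":0.0111}]'; python3 h.py
```

```text
time_s: 8.3
tcp_pos: [0.5529, 0.0864, 0.1197]
eef_rot: [0.951, 0.309, -0.002, -0.005]
wrist_force: [-6.1, 8.9, 5.3]
grip_width: 0.0272
t 8.3 tcp [0.5529 0.0864 0.1197] yawy -54.0 ang 43.6 rad 0.0571 Ftool [  0.27 -10.83  -5.2 ] w 0.0272 q7 -0.73
```

```bash
python3 -m crank '[{"dx":0,"dy":0.0064,"dz":0,"roll":0.0056},{"dx":-0.0002,"dy":0.0128,"dz":0,"roll":0.0111}]'; python3 h.py
```

```text
time_s: 8.5
tcp_pos: [0.5555, 0.0821, 0.1198]
eef_rot: [0.957, 0.291, -0.001, -0.003]
wrist_force: [-4.2, 6.8, 2.5]
grip_width: 0.0271
t 8.5 tcp [0.5555 0.0821 0.1198] yawy -56.2 ang 38.6 rad 0.0563 Ftool [ 0.24 -7.98 -2.5 ] w 0.0271 q7 -0.76
```

```bash
python3 -m crank '[{"dx":0,"dy":0,"dz":0,"roll":0}]'; python3 h.py;python3 -m crank '[{"dx":0,"dy":0,"dz":0,"roll":0},{"dx":0,"dy":0,"dz":0,"roll":0}]'; python3 h.py
```

```text
time_s: 8.6
tcp_pos: [0.5557, 0.0818, 0.1198]
eef_rot: [0.957, 0.291, -0.001, -0.002]
wrist_force: [-3.8, 5.4, 1.8]
grip_width: 0.0271
t 8.6 tcp [0.5557 0.0818 0.1198] yawy -56.2 ang 38.2 rad 0.0563 Ftool [-0.16 -6.63 -1.8 ] w 0.0271 q7 -0.76
time_s: 8.8
tcp_pos: [0.5558, 0.0816, 0.1198]
eef_rot: [0.957, 0.291, -0.001, -0.002]
wrist_force: [-2.5, 4.9, 1.6]
grip_width: 0.0272
t 8.8 tcp [0.5558 0.0816 0.1198] yawy -56.2 ang 38.0 rad 0.0562 Ftool [ 0.66 -5.52 -1.56] w 0.0272 q7 -0.76
```

```bash
python3 -m crank '[{"dx":0,"dy":0.0032,"dz":0,"roll":0.0028},{"dx":0,"dy":0.0064,"dz":0,"roll":0.0056}]'; python3 h.py; python3 -m crank '[{"dx":0,"dy":0.0032,"dz":0,"roll":0.0028},{"dx":0,"dy":0.0064,"dz":0,"roll":0.0056}]'; python3 h.py
```

```text
time_s: 9.0
tcp_pos: [0.5561, 0.081, 0.1198]
eef_rot: [0.959, 0.283, -0.001, -0.002]
wrist_force: [-4.2, 5.6, 3.6]
grip_width: 0.0271
t 9.0 tcp [0.5561 0.081  0.1198] yawy -57.2 ang 37.3 rad 0.0561 Ftool [-0.52 -7.   -3.57] w 0.0271 q7 -0.77
time_s: 9.2
tcp_pos: [0.5566, 0.0803, 0.1198]
eef_rot: [0.962, 0.274, -0.001, -0.002]
wrist_force: [-3.5, 5.4, 3.4]
grip_width: 0.027
t 9.2 tcp [0.5566 0.0803 0.1198] yawy -58.2 ang 36.4 rad 0.0561 Ftool [-0.11 -6.44 -3.37] w 0.0270 q7 -0.78
```

```bash
python3 -m crank '[{"dx":0,"dy":0.0032,"dz":0,"roll":0.0028},{"dx":0,"dy":0.0064,"dz":0,"roll":0.0056},{"dx":0,"dy":0.0096,"dz":0,"roll":0.0083},{"dx":-0.0002,"dy":0.0128,"dz":0,"roll":0.0111},{"dx":-0.0002,"dy":0.0128,"dz":0,"roll":0.0111}]'; python3 h.py
```

```text
time_s: 9.7
tcp_pos: [0.5579, 0.0785, 0.1198]
eef_rot: [0.966, 0.257, -0.001, -0.002]
wrist_force: [-3.6, 6.0, 3.2]
grip_width: 0.0271
t 9.7 tcp [0.5579 0.0785 0.1198] yawy -60.2 ang 34.2 rad 0.0561 Ftool [-0.1  -7.02 -3.19] w 0.0271 q7 -0.81
```

```bash
python3 -m crank '[{"dx":0,"dy":-0.012,"dz":0,"roll":0},{"dx":0,"dy":-0.025,"dz":0,"roll":0},{"dx":0,"dy":-0.025,"dz":0,"roll":0}]'; python3 h.py; python3 -m crank '[{"dx":0,"dy":0,"dz":0,"roll":0},{"dx":0,"dy":0,"dz":0,"roll":0},{"dx":0,"dy":0,"dz":0,"roll":0}]' 0 20;python3 h.py
```

```text
time_s: 10.0
tcp_pos: [0.5573, 0.0788, 0.12]
eef_rot: [0.967, 0.256, -0.0, 0.0]
wrist_force: [-0.7, 2.1, 0.1]
grip_width: 0.027
t 10.0 tcp [0.5573 0.0788 0.12  ] yawy -60.3 ang 34.7 rad 0.0558 Ftool [ 0.41 -2.23 -0.07] w 0.0270 q7 -0.82
time_s: 10.3
tcp_pos: [0.5576, 0.0783, 0.1201]
eef_rot: [0.967, 0.256, 0.0, 0.0]
wrist_force: [-0.4, -0.5, -0.7]
grip_width: 0.0455
t 10.3 tcp [0.5576 0.0783 0.1201] yawy -60.3 ang 34.2 rad 0.0557 Ftool [-0.61  0.22  0.74] w 0.0455 q7 -0.82
```

```bash
python3 -m crank '[{"dx":0,"dy":0,"dz":-0.1,"roll":0},{"dx":0,"dy":0,"dz":-0.25,"roll":0},{"dx":0,"dy":0,"dz":-0.4,"roll":0},{"dx":0,"dy":0,"dz":-0.55,"roll":0},{"dx":0,"dy":0,"dz":-0.6,"roll":0}]'; python3 - <<'E'
from h import *
o,M=st()
print((M.T@(np.r_[.5439,-.0633,.15]-o["tcp_pos"]))/.15)
E
```

```text
time_s: 10.8
tcp_pos: [0.559, 0.0785, 0.2131]
eef_rot: [0.967, 0.256, 0.002, -0.0]
wrist_force: [0.2, 0.5, 0.6]
grip_width: 0.046
t 10.8 tcp [0.559  0.0785 0.2131] yawy -60.3 ang 33.6 rad 0.0570 Ftool [ 0.45 -0.31 -0.65] w 0.0460 q7 -0.91
[-0.5574547   0.77120835  0.41909473]
```

```bash
python3 -m crank '[{"dx":-0.11,"dy":0.15,"dz":0,"roll":0},{"dx":-0.26,"dy":0.36,"dz":0,"roll":0},{"dx":-0.4,"dy":0.56,"dz":0,"roll":0},{"dx":-0.5,"dy":0.7,"dz":0,"roll":0},{"dx":-0.557,"dy":0.771,"dz":0,"roll":0}]' 1 10;  python3 -m crank '[{"dx":0,"dy":0,"dz":0.1,"roll":0},{"dx":0,"dy":0,"dz":0.2,"roll":0},{"dx":0,"dy":0,"dz":0.3,"roll":0},{"dx":0,"dy":0,"dz":0.4,"roll":0},{"dx":0,"dy":0,"dz":0.4,"roll":0}]'; python3 - <<'E'
from h import *
o,M=st()
print((M.T@(np.r_[.5439,-.0633,.129]-o["tcp_pos"]))/.15)
for n in("scene","top"):
    im,d=r.get_image(n); cv2.imwrite(f"pics/{n}3.png",im[:,:,::-1])
    x0,y0,x1,y1={"top":(165,165,305,275),"scene":(190,130,330,235)}[n]
    cv2.imwrite(f"pics/{n}3c.png",cv2.resize(im[y0:y1,x0:x1,::-1],None,fx=5,fy=5,interpolation=cv2.INTER_CUBIC))
E
```

```text
time_s: 11.3
tcp_pos: [0.5417, -0.0658, 0.2104]
eef_rot: [0.967, 0.255, 0.0, 0.0]
wrist_force: [0.2, -0.2, 0.6]
grip_width: 0.008
time_s: 11.8
tcp_pos: [0.5406, -0.0619, 0.1472]
eef_rot: [0.966, 0.257, -0.002, -0.0]
wrist_force: [0.3, -0.8, -0.4]
grip_width: 0.0007
t 11.8 tcp [ 0.5406 -0.0619  0.1472] yawy -60.2 ang -75.0 rad 0.1127 Ftool [-0.11  0.84  0.41] w 0.0007 q7 -0.59
[0.01515641 0.01916402 0.12143833]
```

View pics/scene3c.png

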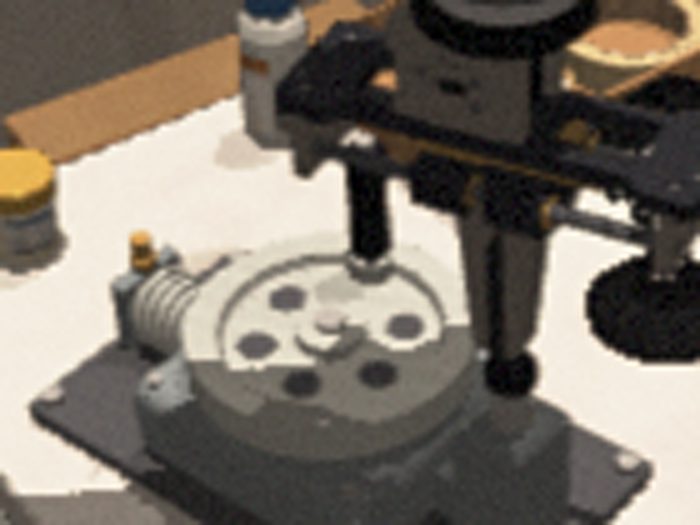

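View pics/top3c.png

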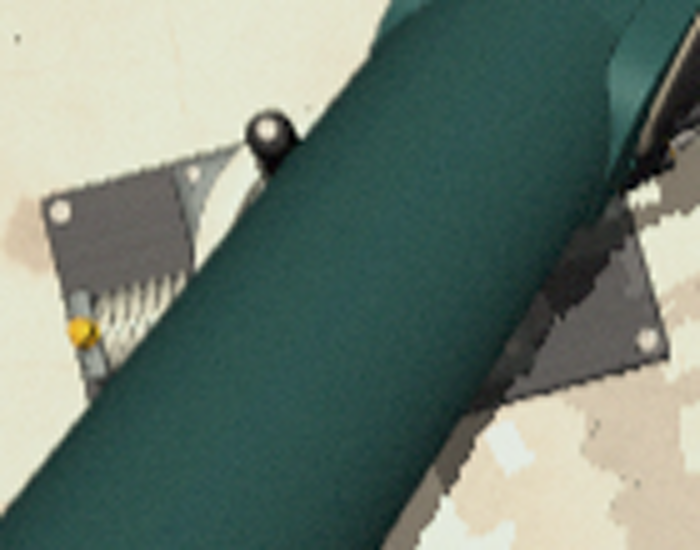

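```bash
python3 - <<'E'
from h import *
g=ray("top",(218.8,191.2),.163);print(g,np.degrees(np.arctan2(*(g[:2]-W)[::-1])),np.hypot(*(g[:2]-W)))
E
python3 -m crank '[{"dx":0.015,"dy":0.018,"dz":0.03,"roll":0},{"dx":0.015,"dy":0.018,"dz":0.06,"roll":0},{"dx":0.015,"dy":0.018,"dz":0.09,"roll":0},{"dx":0.015,"dy":0.018,"dz":0.1,"roll":0},{"dx":0.015,"dy":0.018,"dz":0.1,"roll":0}]'; python3 h.py
```

```text
[0.55702327 0.07887128 0.163     ] 34.99623141347887 0.05557109552139871
time_s: 12.4
tcp_pos: [0.5454, -0.0643, 0.1349]
eef_rot: [0.967, 0.256, -0.0, -0.0]
wrist_force: [-0.8, 0.1, -0.1]
grip_width: 0.0008
t 12.4 tcp [ 0.5454 -0.0643  0.1349] yawy -60.3 ang -73.1 rad 0.1164 Ftool [-0.66 -0.54  0.07] w 0.0008 q7 -0.57
```

```bash
python3 -m crank '[{"dx":0,"dy":0,"dz":0.015,"roll":0},{"dx":0,"dy":0,"dz":0.03,"roll":0},{"dx":0,"dy":0,"dz":0.04,"roll":0},{"dx":0,"dy":0,"dz":0.05,"roll":0},{"dx":0,"dy":0,"dz":0.06,"roll":0}]'; python3 h.py; python3 -m crank '[{"dx":0,"dy":0,"dz":0.005,"roll":0},{"dx":0,"dy":0,"dz":0.01,"roll":0},{"dx":0,"dy":0,"dz":0.015,"roll":0},{"dx":0,"dy":0,"dz":0.02,"roll":0}]'; python3 h.py
```

```text
time_s: 12.9
tcp_pos: [0.5455, -0.0643, 0.1262]
eef_rot: [0.967, 0.256, 0.0, -0.0]
wrist_force: [-1.3, -0.2, 2.7]
grip_width: 0.0004
t 12.9 tcp [ 0.5455 -0.0643  0.1262] yawy -60.3 ang -73.0 rad 0.1164 Ftool [-1.22 -0.47 -2.75] w 0.0004 q7 -0.56
time_s: 13.3
tcp_pos: [0.5456, -0.0643, 0.1231]
eef_rot: [0.967, 0.256, 0.0, -0.0]
wrist_force: [-0.5, -0.1, 2.0]
grip_width: 0.0005
t 13.3 tcp [ 0.5456 -0.0643  0.1231] yawy -60.3 ang -73.0 rad 0.1164 Ftool [-0.46 -0.14 -1.97] w 0.0005 q7 -0.55
```

Past the 5 mm point with only about 2 N, so the bolt seems to be entering its slot.

```bash
python3 -m crank '[{"dx":0,"dy":0,"dz":0.007,"roll":0},{"dx":0,"dy":0,"dz":0.014,"roll":0},{"dx":0,"dy":0,"dz":0.02,"roll":0},{"dx":0,"dy":0,"dz":0.02,"roll":0}]'; python3 h.py; python3 -m crank '[{"dx":0,"dy":0,"dz":0.005,"roll":0},{"dx":0,"dy":0,"dz":0.01,"roll":0},{"dx":0,"dy":0,"dz":0.015,"roll":0},{"dx":0,"dy":0,"dz":0.02,"roll":0}]'; python3 h.py
```

```text
time_s: 13.7
tcp_pos: [0.5456, -0.0643, 0.1199]
eef_rot: [0.967, 0.256, 0.0, 0.0]
wrist_force: [-0.4, -0.4, -0.3]
grip_width: 0.0008
t 13.7 tcp [ 0.5456 -0.0643  0.1199] yawy -60.3 ang -73.0 rad 0.1164 Ftool [-0.56  0.14  0.3 ] w 0.0008 q7 -0.55
time_s: 14.1
tcp_pos: [0.5456, -0.0644, 0.1174]
eef_rot: [0.967, 0.256, 0.0, -0.0]
wrist_force: [-3.8, 1.3, 11.9]
grip_width: 0.0005
t 14.1 tcp [ 0.5456 -0.0644  0.1174] yawy -60.3 ang -73.0 rad 0.1165 Ftool [ -2.67  -3.01 -11.91] w 0.0005 q7 -0.55
```

The force climbed to 12 N at z = 0.1174, so the button has reached its home stop. I'll back off and check.

```bash
python3 -m crank '[{"dx":0,"dy":0,"dz":-0.05,"roll":0},{"dx":0,"dy":0,"dz":-0.2,"roll":0},{"dx":0,"dy":0,"dz":-0.4,"roll":0},{"dx":0,"dy":0,"dz":-0.6,"roll":0},{"dx":0,"dy":0,"dz":-0.8,"roll":0}]'; python3 -m crank '[{"dx":0.15,"dy":0.2,"dz":0,"roll":0},{"dx":0.3,"dy":0.4,"dz":0,"roll":0},{"dx":0.45,"dy":0.6,"dz":0,"roll":0},{"dx":0.6,"dy":0.8,"dz":0,"roll":0},{"dx":0.7,"dy":1,"dz":0,"roll":0}]';python3 - <<'E'
from h import *
o,M=st()
for n in("scene","top"):
    im,d=r.get_image(n); cv2.imwrite(f"pics/{n}4.png",im[:,:,::-1])
    x0,y0,x1,y1={"top":(165,165,305,275),"scene":(190,130,330,235)}[n]
    cv2.imwrite(f"pics/{n}4c.png",cv2.resize(im[y0:y1,x0:x1,::-1],None,fx=5,fy=5,interpolation=cv2.INTER_CUBIC))
E
```

```text
time_s: 14.6
tcp_pos: [0.5454, -0.0646, 0.2383]
eef_rot: [0.967, 0.256, 0.0, 0.0]
wrist_force: [0.1, 0.8, 0.7]
grip_width: 0.0005
time_s: 15.1
tcp_pos: [0.713, -0.1421, 0.2366]
eef_rot: [0.966, 0.257, -0.0, 0.0]
wrist_force: [-0.4, -1.1, 0.4]
grip_width: 0.0004
t 15.1 tcp [ 0.713  -0.1421  0.2366] yawy -60.2 ang -43.2 rad 0.2763 Ftool [-0.86  0.77 -0.36] w 0.0004 q7 -0.54
```

View pics/scene4c.png

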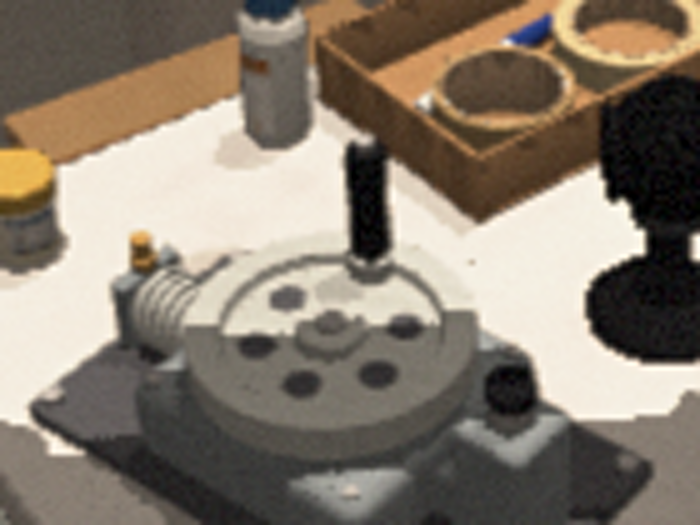

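View pics/top4.png

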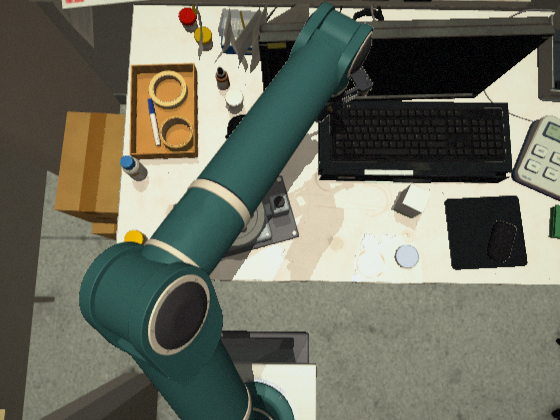

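In the scene crop the button has sunk from about y=370 to 388, with almost no stem showing, and the grip stands at about (368,210), away from the hand. In the top picture the bystanders are where they were. I'll check the button's height in numbers before handing in.

```bash
python3 - <<'E'
from h import *
print(proj("scene",(.5439,-.0633,.129)),proj("scene",(.5439,-.0633,.1195)),proj("scene",(.5439,-.0633,.117)))
A=cv2.imread("pics/scene2.png",0);B=cv2.imread("pics/scene4.png",0)
for n,I in (("before",A),("after",B)): print(n,I[196:218,292].tolist())
# bystanders shift: patch differences
T0=cv2.imread("pics/top0.png");T4=cv2.imread("pics/top4.png")
for nm,(x,y) in dict(bottle=(131,166),box=(412,200),petri=(407,256)).items():
    t=T0[y-15:y+15,x-15:x+15];s=T4[y-25:y+25,x-25:x+25]
    m=cv2.matchTemplate(s,t,cv2.TM_CCOEFF_NORMED);print(nm,cv2.minMaxLoc(m)[1:4:2])
S0=cv2.imread("pics/scene0.png");S4=cv2.imread("pics/scene4.png")
t=S0[158:186,180:206];m=cv2.matchTemplate(S4[148:196,170:216],t,cv2.TM_CCOEFF_NORMED);print("cup",cv2.minMaxLoc(m)[1:4:2])
E
```

```text
[292.13957772 203.69699831] [292.1336042  206.65961959] [292.1320462  207.43232797]
before [236, 238, 228, 94, 31, 28, 33, 32, 29, 33, 37, 12, 17, 30, 68, 68, 69, 77, 70, 70, 77, 136]
after [236, 238, 207, 114, 94, 66, 75, 27, 9, 24, 6, 29, 30, 31, 24, 15, 17, 55, 68, 70, 61, 99]
bottle (0.9647778868675232, (10, 10))
box (0.9985955953598022, (10, 10))
petri (0.9878950715065002, (10, 10))
cup (0.9991244673728943, (10, 10))
```

```bash
python3 - <<'E'
from h import *
st(); print(r.hand_in())
E
```

```text
t 15.2 tcp [ 0.7128 -0.1458  0.2359] yawy -60.4 ang -43.8 rad 0.2787 Ftool [-0.74 -0.12 -0.33] w 0.0008 q7 -0.54
the job is handed in; nothing more can be done
None
```

I parked the pump and handed the job in at 15.2 s. The checks say the wheel is locked and the button is fully home, though the hand-in itself reports no verdict.

**Cranking:** I turned the wheel clockwise about 96° with the fingers loosely around the grip. Resistance peaked at about 20 N measured along the push direction, or roughly 24 N counting the vertical part. It then fell away to a plateau of 5.5–7 N. That is a bit above the stated 1–3 N plus friction; I put it down to finger friction and did not check it. I stopped an estimated 6–7° past the drop, backed off the load and let go. A picture then put the grip at 35°, in line with the arm's own reading.

**Lock button:** It went down with 2–3 N, passed the 5 mm point without blocking, and met a firm stop at z = 0.1174 m with 12 N.

**Final checks:**
- **Button:** its top edge dropped about 3.7 pixels in the scene picture, against 3.7 expected for the full 12 mm.
- **Bystanders:** cup, carton, bottle and petri dish all matched their starting positions with no pixel shift.
- **Arm:** it was well clear of the pump, at z = 0.236 m, with force readings down to noise.

My first three move calls were refused because the rows were incomplete; nothing moved. No check failed, and the plateau force was the only reading that disagreed.

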